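Roll the adjuster wheel until the plate holder's gap reaches the gauge mark

TASK

Set the gap of the plate holder for the next plate: lightly roll its knurled adjuster wheel under a fingertip until the pointer on the sliding jaw stands on the gauge mark (the rib of the small steel tab clipped on the scale bar), then take the hand away. Move the jaw by the wheel alone, never by pushing the jaw itself, and leave the vials, bottle, dish and marker standing where they are.

Things in the scene. Friction and masses are not known exactly. Their poses are not given: they have to be found in the camera images.
- holder: Plate holder fixed to the worktop: grey base 130 (its x) x 200 (y) x 12 mm, origin at the centre of its underside; x away from the robot at yaw 0, y left, z up. Fixed jaw near its left end: face at holder y = +50 mm, top at z = 52 mm. Dark scale bar along y at holder x = -56 mm, top z = 22 mm, ticks every 10 mm. The wheel is at the back right between two cheeks 50 mm long in y, tops at z = 58 mm.
- wheel_top (a point): Topmost point of the wheel at rest: holder (42, -20, 74) mm, in the middle of the wheel's width. Axes as the holder's.
- wheel: Knurled steel wheel, 56 mm across, 22 mm wide, axle along holder x, centre = origin (its axes turn with it), 16 mm proud of the cheeks. Rigid axle: it does not yield to pressing. Turns with about 1.3 N at the rim and stays put. Rolling its top to holder +y moves the jaw the same way and closes the gap: 10 mm of jaw per 28 mm rolled at the rim; rolling back opens it.
- jaw: Sliding steel jaw, 46 (x) x 22 (y) x 40 mm, its top 52 mm above the worktop; runs along the holder's y, driven by the wheel. Origin on its face plane, 12.5 mm above the worktop, on the holder's middle line (x = 0). It starts to the right (-y) of the mark and can also run past it.
- pointer_tip (a point): Tip of the brass pointer, 2 mm wide, that reaches from the jaw to the edge of the scale bar; 25 mm above the worktop, at holder x = -55 mm, moves with the jaw along y.
- gauge_tab: Steel tab clipped on the scale bar, its place along the bar differing from run to run; on it a raised rib 5 mm wide in y, the gauge mark. Origin at the middle of the rib, on the bar's top 22 mm above the worktop; axes as the holder's. The pointer is on the mark when it has the same holder y as this origin. It is fixed.
- vial_amber_1: Amber vial with black cap, 27 mm across, 57 mm tall, loose, behind the holder; origin at the centre of its underside. Leave alone.
- vial_clear_1: Clear vial with white cap, 24 mm across, 47 mm tall, loose, behind the holder; origin at the centre of its underside. Leave alone.
- dye_bottle: Small white bottle with red cap, 35 mm across, 73 mm tall, loose, to the left of the holder; origin at the centre of its underside. Leave alone.
- petri_3: Covered petri dish, 89 mm across, 15 mm tall, loose, farther left; origin at the centre of its underside. Leave alone.
- marker_black: Black marker pen, 134 mm long, loose, lying far right beside the red rotor lid; origin under its middle. Leave alone.

How it is judged:
By the outcome, as a careful person would: the job done as asked, in the order asked, and still so for the second after the job is handed in, with the robot touching nothing.
It also fails if it takes over 58 s, if anything falls off the work surface, if the arm or the gripper's body presses on something with over 40 N, if the wrist force passes 120 N, or if a joint passes its speed limit or range.

ROBOT

A 6-joint arm with a two-finger parallel gripper is mounted at the origin on a cart in front of the work surface, level with it; the furniture and walls round the work are solid. World frame = base frame: x ahead of the robot, y to its left, z up, the work surface at z = 0. Lengths are in m, angles in rad, forces in N, time in s.
With the tool pointing down it reaches from about 0.35 to 1 m from the base axis. Payload 7.1 kg.
Tool frame: the origin (TCP) lies between the finger pads; the fingertips stand 22 mm ahead of it and the grasp point (between the pads) lies 3 mm ahead of it; z points along the fingers, y is the line along which they close (so a half turn about z gives the same grasp; the last joint's range is limited). The gripper opens to 85 mm and grips with 20 to 120 N. Pads are 22 mm wide; open, the fingers measure 114 mm over their backs; the gripper's body (76 mm by 85 mm) begins 54 mm behind the grasp point. The pads swing forward as they close: fully open they stand 13 mm farther back than shut.
Start: joints at [1.156, 0.423, 1.63, -0, 1.089, -0.019], TCP at [0.241, 0.577, 0.253] pointing down, gripper open.
Joint ranges: [-3, 3], [-0.9, 2.11], [0.09, 2.58], [-1.31, 4.45], [0.11, 2.69], [-2.54, 2.54]. Speed limits (rad/s): [2.39, 2.39, 3.01, 3.14, 3.14, 3.14].

INTERFACE

Orientations are given as a rotation vector (axis times angle).
In Python, from rig import manip gives the robot as it stands. The module is installed in compiled form; this text tells all that it offers. Calls block until the motion is done:
- manip.move_to(position, orientation): joint-space move of the TCP to a pose.
- manip.servo_line(position, orientation=None, rate=0.15): straight line of the TCP; orientation=None keeps the orientation; rate is the mean speed in m/s.
- manip.set_joints(angles): joint-space move.
- manip.command_gripper(opening, f_grip=None): finger opening in m; f_grip is the grip in N (None keeps the last); returns when the fingers have stopped.
- manip.hold(seconds).
- manip.solve_ik(position, orientation): joint angles nearest the present ones, or None.
- manip.camera(name): name is "side" or "top"; returns a dict with "image" (480x640x3 uint8, red, green, blue), "fx", "fy", "cx", "cy" (pixels), "k1" (the pictures are not rectified: a ray, as slopes to the right and down, at radius r is drawn at 1 + k1 r^2 times it, then the intrinsics apply), "cam_to_world" (4x4, takes a point from camera to world coordinates). Camera axes: x right, y down, z forward; pixel columns grow to the right and rows downward; lengths in m; the calibration is good to about 2 mm. A picture is of the moment at which its call begins. There is no depth.
A pose or a line that the arm cannot do raises manip.IKError and nothing moves.
- manip.sign_off(): hands the job in; it is judged then, once.
Readings, each from a call of its own:
- manip.get_time(): time.
- manip.get_joint_positions(): joint angles.
- manip.get_joint_vel(): joint speeds.
- manip.get_tau(): joint torques, N m.
- manip.get_position(): TCP position.
- manip.get_ee_rot(): TCP orientation.
- manip.get_contact_force(): force on the tool from outside, world axes, zero at the start.
- manip.get_torque(): the same for the moment, N m.
- manip.get_width(): finger opening in m.
- manip.get_grip_force(): force on a finger pad.
Only numpy, scipy, OpenCV 4.12 (cv2) and the standard library are available. Lean on these libraries where they do the work, as an engineer would, in place of code of your own. Each camera call takes 0.05 s, during which the arm holds its last target. There are 200 camera calls.

## Working session

There is one attempt and no reset: what is moved stays moved. The work goes in short steps, each a Python script; the robot and the scene stay as the last script left them, time stands still between calls to the robot, and variables do not carry over. Pictures are saved under pics/ and viewed, at most 10 in all, crops included, and the job is handed in when it is done.

```bash
mkdir -p pics
cat > h.py <<'E'
import numpy as np, cv2
from rig import manip
def cam(n,save=None):
    c=manip.camera(n)
    if save: cv2.imwrite('pics/'+save,c['image'][:,:,::-1])
    return c
def K(c): return np.array([[c['fx'],0,c['cx']],[0,c['fy'],c['cy']],[0,0,1.]])
def D(c): return np.array([c['k1'],0,0,0.])
def ray(c,uv):
    p=cv2.undistortPoints(np.array([[uv]],float),K(c),D(c))[0,0]
    T=np.array(c['cam_to_world']); return T[:3,3],T[:3,:3]@np.array([p[0],p[1],1])
def onplane(c,uv,z):
    o,d=ray(c,uv); return o+d*(z-o[2])/d[2]
def proj(c,P):
    T=np.linalg.inv(np.array(c['cam_to_world']))
    r,_=cv2.Rodrigues(T[:3,:3])
    return cv2.projectPoints(np.array(P,float).reshape(-1,3),r,T[:3,3],K(c),D(c))[0].reshape(-1,2)
E
python3 - <<'E'
from h import *
for n in('top','side'):
    c=cam(n,n+'0.png'); print(n,c['fx'],c['k1'],np.round(c['cam_to_world'],3).tolist())
print(manip.get_ee_rot(),manip.get_time())
E
```

```text
top 516.504901128445 0.009368088334349533 [[-0.009, -0.986, 0.164, 0.318], [-1.0, 0.013, 0.025, 0.008], [-0.027, -0.164, -0.986, 1.421], [0.0, 0.0, 0.0, 1.0]]
side 494.7147174322785 0.04322526350716139 [[0.999, 0.006, -0.037, 0.565], [0.035, -0.519, 0.854, -1.078], [-0.014, -0.855, -0.519, 0.748], [0.0, 0.0, 0.0, 1.0]]
[-6.17604875e-01 -3.07999046e+00  2.15995058e-03] 0.1
```

View pics/top0.png

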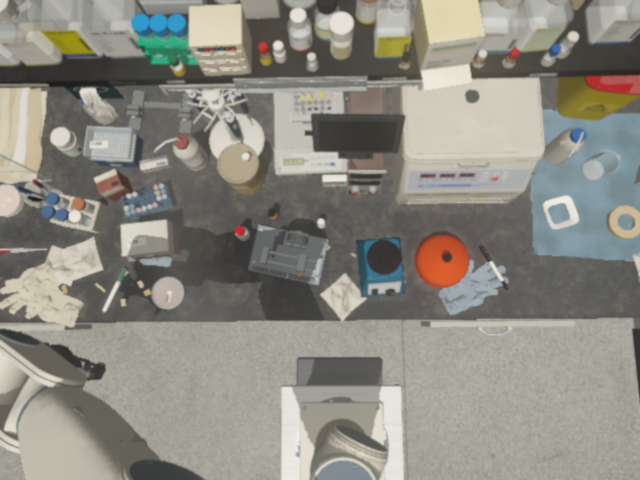

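View pics/side0.png

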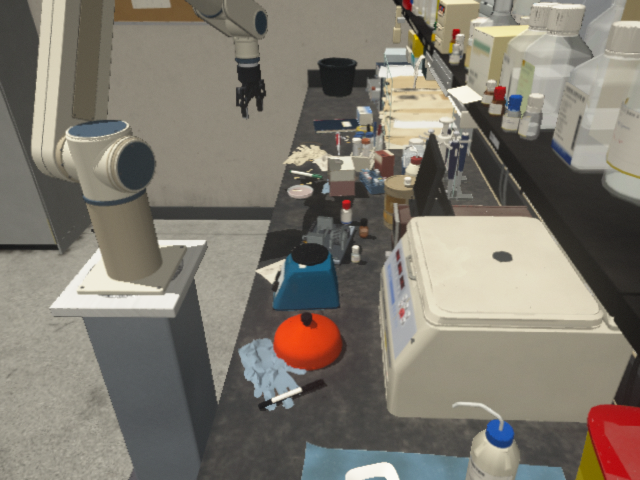

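The holder sits at about (290,253) in the top view and (330,235) in the side view. I'll enlarge both.

Run:
```python
from h import *
t=cv2.imread('pics/top0.png')[215:295,235:345]; s=cv2.imread('pics/side0.png')[190:275,290:390]
cv2.imwrite('pics/tc.png',cv2.resize(t,None,fx=7,fy=7,interpolation=cv2.INTER_CUBIC))
cv2.imwrite('pics/sc.png',cv2.resize(s,None,fx=7,fy=7,interpolation=cv2.INTER_CUBIC))
```

```text
(no output)
```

View pics/tc.png

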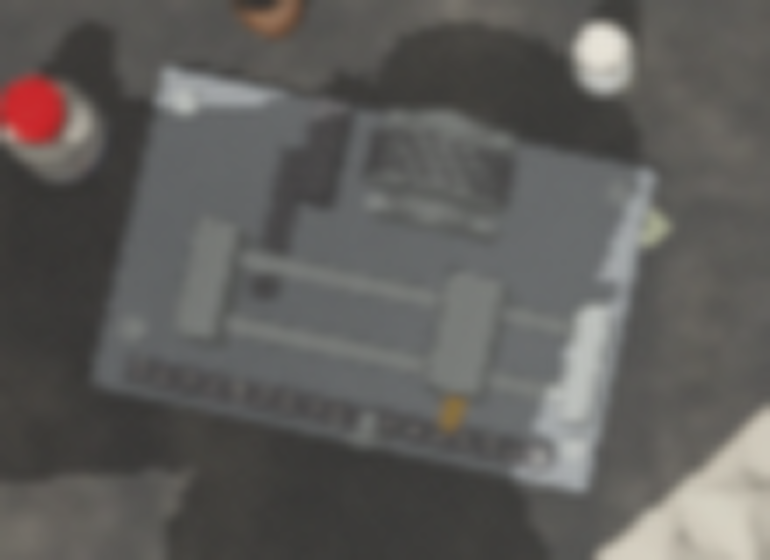

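View pics/sc.png

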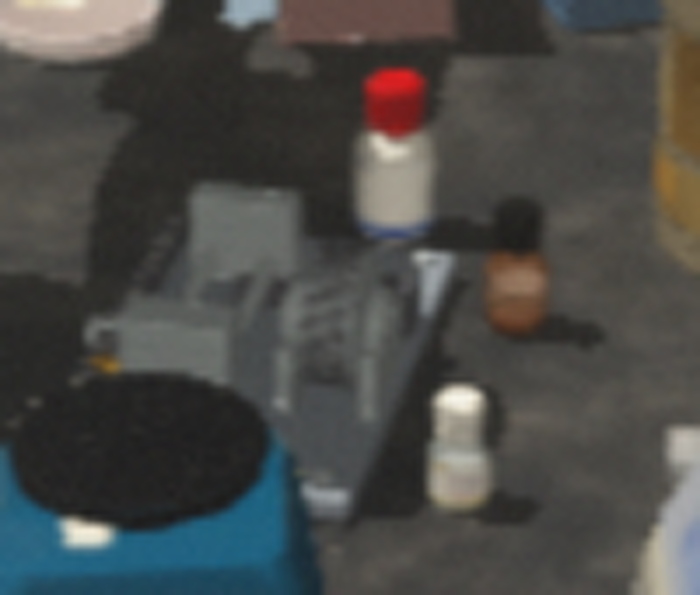

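The holder's base corners in the enlarged top view (7x crop) are (165,68), (655,172), (588,492) and (95,385). The tab is near (365,428), the brass pointer tip is near (452,428), and the wheel is near (440,160). In the side crop the wheel is at (335,310) and the pointer at (105,365), partly behind the blue device. Next I fit the pose, and segment the pointer and tab.

```bash
cat >> h.py <<'E'
import json,os
def fit(c):
    cr=np.array([(165,68),(655,172),(588,492),(95,385)])/7+[235-.43,215-.43]
    P=np.array([onplane(c,p,.012)[:2] for p in cr])
    H=np.array([(65,100),(65,-100),(-65,-100),(-65,100)])/1000
    A=(H-H.mean(0)).T@(P-P.mean(0)); th=np.arctan2(A[0,1]-A[1,0],A[0,0]+A[1,1])
    R=np.array([[np.cos(th),-np.sin(th)],[np.sin(th),np.cos(th)]])
    t=P.mean(0); return th,R,t,(P-t-H@R.T)*1000
def hol(p,pose): # world->holder
    return pose[1].T@(np.asarray(p)[:2]-pose[2])
def strip(c,pose,xs,z,y0=-.1,y1=.1,n=801):
    # mean colour along the bar (holder y), sampled over holder xs at height z
    ys=np.linspace(y0,y1,n); out=0
    for x in xs:
        w=np.c_[(pose[1]@np.array([np.full(n,x),ys])).T+pose[2],np.full(n,z)]
        uv=proj(c,w).astype(np.float32)
        out=out+cv2.remap(c['image'],uv[:,:1],uv[:,1:],cv2.INTER_LINEAR)[:,0].astype(float)/len(xs)
    return ys,out
E
python3 - <<'E'
from h import *
c=cam('top'); pose=fit(c); th,R,t,res=pose
print('yaw',th,t,res.round(1).tolist())
np.savez('pose.npz',th=th,R=R,t=t)
im=c['image'].astype(float)
y,x=np.mgrid[265:285,285:310]; b=im[265:285,285:310]; w=np.clip(b[...,0]-b[...,2]-25,0,None)
pc=((w*x).sum()/w.sum(),(w*y).sum()/w.sum()); print('brass px',pc,hol(onplane(c,pc,.025),pose)*1000)
pt=(365/7+234.57,428/7+214.57); print('tab',pt,hol(onplane(c,pt,.022),pose)*1000)
for n,xs,z in(('bar',[-.059,-.056,-.053],.022),):
    ys,o=strip(c,pose,xs,z)
    for k in range(160,480,8): print(round(ys[k]*1000),o[k].astype(int),end=' ')
E
```

```text
yaw -0.21976070065476583 [0.50076222 0.13870027] [[-0.0, 0.5], [-0.9, 1.1], [0.3, 0.2], [0.6, -1.8]]
brass px (np.float64(299.12784090909093), np.float64(273.5568181818182)) [-46.63244093 -42.35744172]
tab (286.71285714285716, 275.71285714285716) [-59.12885899 -10.30843368]
-60 [86 86 85] -58 [85 85 84] -56 [82 81 81] -54 [80 79 79] -52 [81 80 80] -50 [85 84 83] -48 [86 84 82] -46 [87 84 80] -44 [89 83 77] -42 [92 86 77] -40 [92 87 79] -38 [89 86 81] -36 [85 83 81] -34 [82 81 80] -32 [82 81 81] -30 [85 85 84] -28 [85 85 84] -26 [83 82 82] -24 [81 80 80] -22 [81 81 81] -20 [82 82 82] -18 [84 83 83] -16 [87 86 85] -14 [95 96 95] -12 [103 104 103] -10 [105 107 106] -8 [98 99 98] -6 [88 88 87] -4 [81 80 80] -2 [80 79 79] 0 [84 82 82] 2 [85 84 83] 4 [83 83 82] 6 [80 80 80] 8 [82 81 81] 10 [83 82 82] 12 [82 81 81] 14 [79 79 79] 16 [79 77 78] 18 [80 79 79]
```

```bash
cat >> h.py <<'E'
from scipy.spatial.transform import Rotation as Ro
if os.path.exists('pose.npz'):
    _p=np.load('pose.npz'); POSE=(float(_p['th']),_p['R'],_p['t'])
    def W(x,y,z): return np.r_[POSE[1]@np.array([x,y])+POSE[2],z]
    def ori(sgn=1):
        X=sgn*np.r_[POSE[1][:,1],0]; Z=np.array([0,0,-1.]); return Ro.from_matrix(np.c_[X,np.cross(Z,X),Z]).as_rotvec()
E
python3 - <<'E'
from h import *
manip.command_gripper(0.0,20)
best=[]
for s in(1,-1):
    q=manip.solve_ik(W(.042,-.034,.15),ori(s)); print(s,None if q is None else np.round(q,2))
    if q is not None: best.append((abs(q[5]),s))
s=min(best)[1]; print(s)
manip.move_to(W(.042,-.034,.15),ori(s)); print(manip.get_time(),manip.get_width(),manip.get_contact_force())
manip.servo_line(W(.042,-.034,.104),rate=.1)
f0=manip.get_contact_force(); print(manip.get_time(),f0)
z=.104
while z>.088:
    z-=.001; manip.servo_line(W(.042,-.034,z),rate=.02); f=manip.get_contact_force()-f0
    print(round(z,4),manip.get_position()[2].round(4),f.round(2),round(manip.get_time(),2))
    if f[2]>4: break
E
```

```text
1 [ 0.16  0.45  1.88 -0.    0.81  0.38]
-1 None
1
2.975 -0.00038054961560697804 [ 0.33986773  0.4339678  -0.14498241]
3.5833 [ 8.70583586e-01 -5.47192397e-04  5.59168898e-01]
0.103 0.1035 [-1.2  -0.24 -0.63] 3.83
0.102 0.1021 [ 0.03  0.6  -0.51] 4.08
0.101 0.1009 [-1.19 -0.06 -0.39] 4.33
0.1 0.0999 [-0.62  0.45 -0.54] 4.58
0.099 0.0989 [-1.73  0.46 -0.78] 4.83
0.098 0.0979 [-0.48  0.04  0.23] 5.08
0.097 0.0969 [-0.66  0.08 -0.88] 5.33
0.096 0.0959 [-1.31 -0.1  -1.27] 5.58
0.095 0.095 [-0.38  0.17 -0.22] 5.83
0.094 0.0945 [-2.99 -1.45  5.32] 6.08
```

```bash
cat >> h.py <<'E'
F0=np.array([.2,0,-.1])
def stroke(s0,s1,z,Ft=6,step=.004):
    """roll from holder y offset s0 to s1 (from wheel top); z: command height in contact"""
    n=max(1,int(np.ceil(abs(s1-s0)/step-1e-6)))
    for s in np.linspace(s0,s1,n+1)[1:]:
        manip.servo_line(W(.042,-.020+s,z),rate=.04)
        f=manip.get_contact_force()-F0; z+=np.clip((f[2]-Ft)/15000,-.0008,.0008)
        print(round(s*1e3,1),round(z*1e3,2),f.round(1),end=' | ')
    print('t',round(manip.get_time(),2)); return z
def lift(s): manip.servo_line(W(.042,-.020+s,.105),rate=.06)
def press(s,Ft=5,z=.0955):
    manip.servo_line(W(.042,-.020+s,z),rate=.06)
    while z>.088:
        z-=.0005; manip.servo_line(W(.042,-.020+s,z),rate=.02)
        f=manip.get_contact_force()-F0
        if f[2]>Ft-1.5: return z
def measure(c):
    im=c['image'].astype(float); uv=proj(c,W(-.055,-.025,.025))[0].astype(int)
    x0,y0=uv-[20,12]; b=im[y0:y0+24,x0:x0+40]; y,x=np.mgrid[y0:y0+24,x0:x0+40]
    w=np.clip(b[...,0]-b[...,2]-25,0,None); pc=((w*x).sum()/w.sum(),(w*y).sum()/w.sum())
    return pc,hol(onplane(c,pc,.025),POSE)*1000,(w>0).sum()
E
python3 - <<'E'
from h import *
z=stroke(-.014,.014,.094); 
lift(.014)
c=cam('top','top1.png'); print(measure(c)); cam('side','side1.png')
print(manip.get_time())
t=c['image'][215:295,235:345,::-1]; s=cv2.imread('pics/side1.png')[190:275,270:390]
a=cv2.resize(t,(500,364)); b=cv2.resize(s,(500,354)); cv2.imwrite('pics/m1.png',cv2.resize(np.vstack([a,b]),(418,600)))
E
```

```text
-10.0 94.51 [-3.7 -1.2 13.7] | -6.0 95.02 [-2.7 -0.6 13.6] | -2.0 95.26 [-2.   2.   9.6] | 2.0 95.39 [-2.1  1.2  8. ] | 6.0 95.42 [-1.6  2.2  6.4] | 10.0 95.38 [-1.6  2.8  5.5] | 14.0 95.19 [-0.   1.8  3.2] | t 7.83
((np.float64(nan), np.float64(nan)), array([nan, nan]), np.int64(0))
8.2417h.py:61: RuntimeWarning: invalid value encountered in scalar divide
  w=np.clip(b[...,0]-b[...,2]-25,0,None); pc=((w*x).sum()/w.sum(),(w*y).sum()/w.sum())
```

View pics/m1.png

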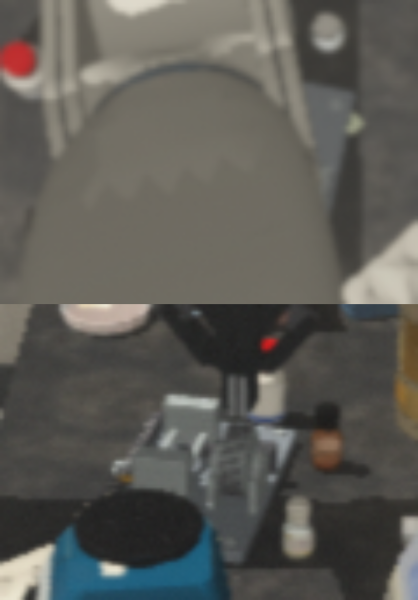

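The arm hides the pointer from the top camera. In the side view the jaw has moved towards the fixed jaw. I'll do a second stroke, then swing clear and measure from the top.

```bash
cat >> h.py <<'E'
def away():
    manip.servo_line(W(.042,-.020,.16),rate=.15)
    q=np.array(manip.get_joint_positions()); q[0]+=.6; manip.set_joints(q); manip.hold(.3)
def back(s):
    manip.move_to(W(.042,-.020+s,.16),ori(1)); manip.servo_line(W(.042,-.020+s,.1),rate=.1)
E
python3 - <<'E'
from h import *
manip.servo_line(W(.042,-.034,.105),rate=.1)
z=press(-.014); print(z); stroke(-.014,.014,z); lift(.014); print(manip.get_time())
away(); c=cam('top','top2.png'); print(measure(c),manip.get_time())
cv2.imwrite('pics/m2.png',cv2.resize(c['image'][215:295,235:345,::-1],None,fx=7,fy=7,interpolation=cv2.INTER_CUBIC))
E
```

```text
0.094
-10.0 94.71 [-5.  -1.8 16.6] | -6.0 95.24 [-4.6  0.7 14. ] | -2.0 95.43 [-2.3  0.2  8.7] | 2.0 95.49 [-1.9  1.9  6.9] | 6.0 95.53 [-2.7  1.6  6.7] | 10.0 95.52 [-1.1  1.1  5.7] | 14.0 95.27 [-0.5  1.2  2.3] | t 11.48
11.7917
((np.float64(292.1021126760563), np.float64(271.8169014084507)), array([-45.96893306, -22.65077309]), np.int64(15)) 13.9
```

View pics/m2.png

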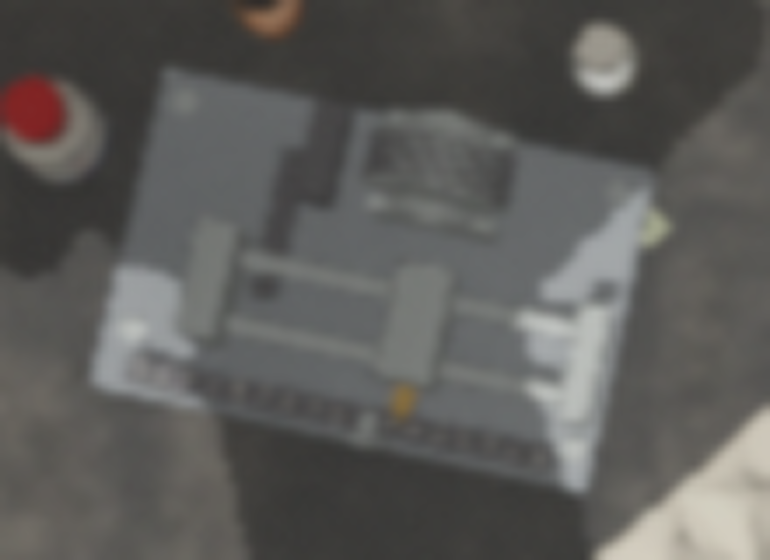

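The pointer is now at (402,405) in the crop and the tab at (367,428). Two strokes moved the jaw 19.7 mm against 20 mm ideal, so there is almost no slip. About 12 mm is left. I'll do one more stroke and then measure pointer and tab together.

```bash
cat >> h.py <<'E'
def both(n=4):
    ims=[manip.camera('top') for _ in range(n)]; c=ims[0]; c['image']=np.mean([i['image'] for i in ims],0).astype(np.float32)
    ys,b=strip(c,POSE,np.linspace(-.061,-.057,5),.023); g=b.mean(1)
    _,p=strip(c,POSE,np.linspace(-.050,-.041,7),.025); r=p[:,0]-p[:,2]
    def cen(v,lo,hi,frac=.35):
        m=(ys>lo)&(ys<hi); w=np.clip(v-(v[m].min()+frac*np.ptp(v[m])),0,None)*m; k=np.argmax(w); w*=abs(ys-ys[k])<.006
        return (w*ys).sum()/w.sum()*1000
    return cen(g,-.019,-.003),cen(r,-.06,.01),c
E
python3 - <<'E'
from h import *
print('before',both()[:2])
back(-.014); z=press(-.014); stroke(-.014,.014,z); lift(.014); away()
a,b,c=both(); print('after',a,b,manip.get_time());
E
```

```text
before (np.float64(-10.759240653845401), np.float64(-22.658799024880448))
-10.0 94.56 [-3.7 -2.4 14.4] | -6.0 95.07 [-4.  -0.  13.6] | -2.0 95.29 [-2.9  1.8  9.4] | 2.0 95.41 [-2.5  1.6  7.8] | 6.0 95.44 [-2.2  1.1  6.4] | 10.0 95.47 [-1.3  1.1  6.5] | 14.0 95.22 [0.4 1.7 2.2] | t 18.87
after -10.747040102538827 -12.990027478243766 21.4333
```

Run:
```python
from h import *
back(-.003); z=press(-.003,z=.0975); print(z); stroke(-.003,.0034,z,step=.0033); lift(.0034); away()
a,b,c=both(); print('after',a,b,manip.get_time())
cv2.imwrite('pics/m3.png',cv2.resize(c['image'].astype(np.uint8)[215:295,235:345,::-1],None,fx=7,fy=7,interpolation=cv2.INTER_CUBIC))
```

```text
0.0955
0.2 95.45 [-1.2  0.9  5.2] | 3.4 95.45 [-0.7  1.3  6.1] | t 25.18
after -10.750701672871532 -10.593229986713645 27.7333
```

View pics/m3.png

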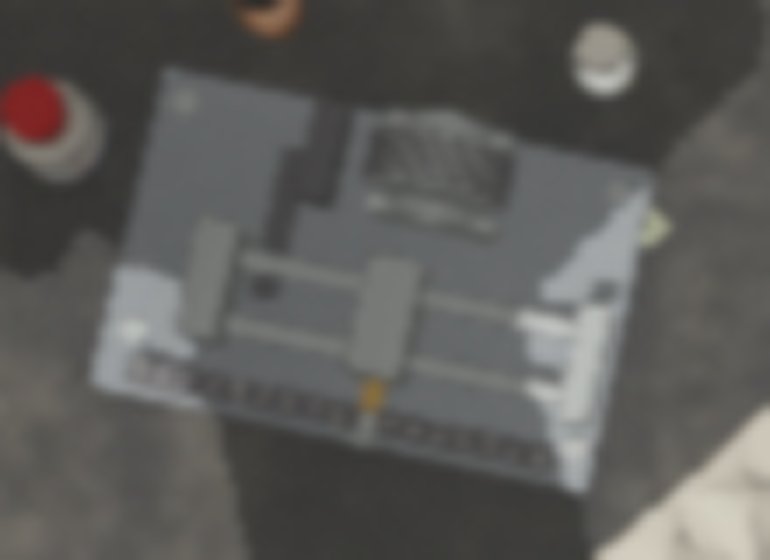

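The pointer at (373,395) now lines up with the tab rib at (368,428) along the holder's x, within about 0.2 mm. The vials and bottle haven't moved, and the hand is clear.

```bash
python3 -c "
from h import *
print(manip.sign_off())"
```

```text
the job is handed in; nothing more can be done
None
```

The pointer stands on the gauge mark, about 0.2 mm off by the camera measurement; I set it by rolling the wheel alone, then moved the hand clear and handed the job in at about 28 s.

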